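Start the screw cap of the bench reactor by feel and drive it home

TASK

Close the steel reactor that stands in its bench holder: set the loose knurled cap squarely on the threaded neck and, keeping it lightly down on the thread, turn it backward (anticlockwise from above) until it drops off the hidden thread starts; then drive it forward (clockwise) without forcing or cross-threading it until its skirt is flush on the shoulder, snug it to about 0.5 N m, and let go. Press and turn gently, and leave the glassware and bottles where they are.

Things in the scene. Friction and masses are not known exactly. Their poses are not given: they have to be found in the camera images.
- holder: Fixed bench holder with the upright reactor: grey foot plate 116 x 100 x 12 mm, aluminium clamp collar 69 mm across to a height of 50 mm with a rubber bush (58 mm across, to 52 mm), out of it the round steel shell, 50 mm across. Origin on the worktop on the reactor's axis, z up. Its yaw says nothing about where the thread starts point: that differs each time and is not reported.
- shoulder (a point): Flat shoulder of the reactor on its axis, 75 mm above the worktop. The cap's skirt ends here when it is home, about 70 degrees forward (clockwise) of where it dropped in. Steel on steel, friction about 0.6: the cap does not unscrew by itself.
- thread_top (a point): On the axis, level with the tops of the three blunt thread starts, 89.1 mm above the worktop. Right-handed ridges, blunt at both ends, 120 degrees apart, 3 mm thick, 42 mm across, each 87 degrees long, going down clockwise (from above) 3 mm per rad; then a gap of 33 degrees to the next start, where lugs drop. They pass under a start once their undersides are 5.5 mm below this point.
- rim (a point): Centre of the neck's rim, 101 mm above the worktop. The neck is 35 mm across, bevelled over its top 3.5 mm to 29 mm. In its mouth stands a white sealing disc, 25 mm across, 4 mm above the rim, sprung at 4 N/mm with 6 mm of travel; it meets the cap's ceiling when the skirt is 2.1 mm above the shoulder, so a cap that dropped in rests on it.
- cap: The loose steel screw cap with a knurled side, 54 mm across, 36 mm high, 0.16 to 0.26 kg, standing mouth down on the worktop. Origin: centre of its lower edge (skirt), z up. Its ceiling is 28 mm above the skirt. Riding on the ridges its skirt is 3.7 to 8.6 mm above the shoulder, higher the further it is turned backward.
- lugs (a point): On the cap's axis, 6 mm above the skirt, level with the undersides of its three inner thread lugs: 7 mm long, 2.5 mm thick, 120 degrees apart (one along the cap's x axis), leaving a bore of 36.8 mm (0.9 mm free all round on the neck).
- shell (a joint): Twist of the reactor in the holder's rubber bush, rad, positive clockwise seen from above (the tightening way); it stands at 0 and springs back, 3 N m per rad, so it shows the turning moment on the reactor (0.17 at 0.5 N m). Its reading is noisy.
- beaker: Bystander: small empty glass beaker, 46 mm across, 57 mm high, open; origin at the centre of its foot.
- flask: Bystander: conical glass flask, 64 mm across the foot, 103 mm high; origin at the centre of its foot.
- amber_bottle: Bystander: brown reagent bottle with a white cap, 60 mm across, 118 mm high; origin at the centre of its foot.
- petri: Bystander: shallow clear dish with a lid, 60 mm across, 16 mm high; origin at the centre of its foot.
There are look-alikes about, which are no part of the job. Leave any blue look-alike of the cap alone.

How it is judged:
By the outcome, as a careful person would: the job done as asked, in the order asked, and still so for the second after the job is handed in, with the robot touching nothing.
It also fails if it takes over 48 s, if anything falls off the work surface, if the arm or the gripper's body presses on something with over 40 N, if the wrist force passes 120 N, or if a joint passes its speed limit or range.

ROBOT

A 6-joint arm with a two-finger parallel gripper is mounted at the origin on the work surface; the furniture and walls round the work are solid. World frame = base frame: x ahead of the robot, y to its left, z up, the work surface at z = 0. Lengths are in m, angles in rad, forces in N, time in s.
With the tool pointing down it reaches from about 0.3 to 0.775 m from the base axis. Payload 14.6 kg.
Tool frame: the origin (TCP) lies midway between the tips of the shut fingers; the grasp point (between the pads) lies 19 mm behind it (ctrl.pinch_z is the distance from the TCP to the grasp point, in m); z points along the fingers, y is the line along which they close (so a half turn about z gives the same grasp; the last joint's range is limited). The gripper opens to 94 mm and grips with 3 to 60 N. Pads are 16 mm wide; open, the fingers measure 119 mm over their backs; the gripper's body (75 mm by 177 mm) begins 78 mm behind the grasp point.
Start: joints at [-1.222, 0.3, 1.521, -0, 1.321, -0.067], TCP at [0.222, -0.503, 0.205] pointing down, gripper open.
Joint ranges: [-3.03, 3.03], [-0.79, 2.21], [0.23, 2.52], [-1.04, 4.18], [0, 3.07], [-2.55, 2.55]. Speed limits (rad/s): [2.22, 2.22, 2.57, 3.14, 3.14, 3.14].

INTERFACE

Orientations are given as [roll, pitch, yaw] about the fixed x, y, z axes, in that order (R = Rz(yaw) Ry(pitch) Rx(roll)).
In Python, from station import ctrl gives the robot as it stands.
- The arm moves only by the tool jog_arm, never from a script. Its argument "motion" is a list of rows, each a list of 7 numbers: the shift along the tool's x, y, z in m, then the turn, a rotation vector about the tool's x, y, z in rad, then the opening, from -1 (shut) to 1 (fully open). In form: [[tx, ty, tz, rx, ry, rz, gripper], ...]. A call has 1 to 5 rows; each row shifts and turns the commanded pose from where the row before left it, along the tool's axes as they then stand; what a row does not reach is not made up. A row lasts 1/10 s, in which the tool goes at most 50 mm and 8.59 degrees, less where a joint would pass 70% of its speed; a pose out of reach is approached as far as the arm can. A call is refused whole if a number of a shift passes 0.05 or a number of a turn 0.15, either way. A call with a gripper value outside its range is refused whole. The fingers move at their own pace and stop on an object; "squeeze" is the grip in N (left out, the last holds). Time passes only in rows, so rows that do not move let the fingers close. It gives the time, the measured TCP pose, the force, the opening and the grip force at its end, in the units of the state.
- ctrl.get_obs(): the state, without advancing time (a new reading comes with each control period).
- ctrl.camera(name): name is "scene" or "top"; returns the picture (480x640x3 uint8, red, green, blue); there is no depth.
- ctrl.camera_model(name): a dict with "intrinsics" (3x3 intrinsics, pixels), "k1" (the pictures are not rectified: a ray, as slopes to the right and down, at radius r is drawn at 1 + k1 r^2 times it, then the intrinsics apply), "rvec" (rotation vector, rad) and "tvec" (3), from world to camera coordinates, as OpenCV has them. Camera axes: x right, y down, z forward; pixel columns grow to the right and rows downward; lengths in m; the calibration is good to about 2 mm. A picture is of the moment at which its call begins. camera_model takes no time and is no camera call.
- ctrl.hand_in(): hands the job in; it is judged then, once.
The state is a dict: "time_s": time; "qpos": joint angles; "joint_vel": joint speeds; "tau": joint torques, N m; "ee_pos": TCP position; "eef_rot": TCP orientation; "force": force on the tool from outside, world axes, zero at the start; "moment": the same for the moment, N m; "grip_width": finger opening in m; "grip_force": force on a finger pad.
Only numpy, scipy, OpenCV 4.12 (cv2) and the standard library are available. Lean on these libraries where they do the work, as an engineer would, in place of code of your own. Each camera call takes 0.05 s, during which the arm holds its last target. There are 200 camera calls.

## Working session

There is one attempt and no reset: what is moved stays moved. The work goes in short steps, Python scripts to look and compute and a tool call to move; the robot and the scene stay as the last step left them, time stands still between calls to the robot, and variables do not carry over. Pictures are saved under pics/ and viewed, at most 10 in all, crops included, and the job is handed in when it is done.

Besides the shell and the picture viewer there is one more tool, called after ">>>" by a JSON object that holds its "method" and its "body". jog_arm: Moves the arm, as the interface text tells. Its arguments: {"type":"object","properties":{"motion":{"type":"array"},"squeeze":{"type":"number"}},"required":["motion"]}

```bash
ls; mkdir -p pics; cat > h.py <<'E'
import numpy as np, cv2
from station import ctrl
def cam(n):
    m=ctrl.camera_model(n); R=cv2.Rodrigues(np.array(m["rvec"],float))[0]
    return np.array(m["intrinsics"],float), float(m["k1"]), R, np.array(m["tvec"],float).ravel()
def ray(n,u,v):
    K,k1,R,t=cam(n)
    d=np.array([k1,0,0,0,0.]); p=cv2.undistortPoints(np.array([[[u,v]]],float),K,d).ravel()
    return -R.T@t, R.T@np.array([p[0],p[1],1])
def onz(n,u,v,z):
    o,d=ray(n,u,v); return o+d*(z-o[2])/d[2]
def proj(n,P):
    K,k1,R,t=cam(n); return cv2.projectPoints(np.array(P,float).reshape(-1,1,3),cv2.Rodrigues(R)[0],t,K,np.array([k1,0,0,0,0.]))[0].reshape(-1,2)
def save(n,f):
    a=ctrl.camera(n); cv2.imwrite(f,a[:,:,::-1]); return a
E
python3 - <<'E'
from h import *
a=save("top","pics/top0.png"); b=save("scene","pics/scene0.png")
cv2.imwrite("pics/both0.png",cv2.resize(np.vstack([a,b])[:,:,::-1],None,fx=.6,fy=.6))
for n in("top","scene"):
    K,k1,R,t=cam(n);print(n,-R.T@t,K[0,0],k1)
o=ctrl.get_obs();print(o, ctrl.pinch_z)
E
```

```text
pics
top [0.30571094 0.09172285 1.22934139] 570.6909315709632 -0.15343843397978252
scene [ 0.52953965 -0.84236399  1.26556395] 605.7909978518304 -0.07105893090794752
{'time_s': 0.1, 'qpos': array([-1.22158750e+00,  3.00397676e-01,  1.52152147e+00, -1.94426720e-05,
        1.32068762e+00, -6.65737084e-02]), 'joint_vel': array([-1.73038063e-03, -1.62706277e-03, -2.09613026e-03, -7.39831531e-05,
        7.37652026e-04,  4.32257153e-04]), 'tau': array([ 2.56420535e-03, -5.32637322e+01, -3.53282440e+01,  7.10325851e-02,
        2.34393182e-02, -5.45431783e-05]), 'ee_pos': array([ 0.22207392, -0.50291742,  0.20495182]), 'eef_rot': array([-3.14057954e+00, -4.86718928e-05,  4.15787336e-01]), 'force': array([ 0.57546577, -0.02865566,  0.15630511]), 'moment': array([ 0.00331034, -0.01106179,  0.02432583]), 'grip_force': 0.0, 'grip_width': 0.09416009147608745} 0.0188
```

View pics/top0.png

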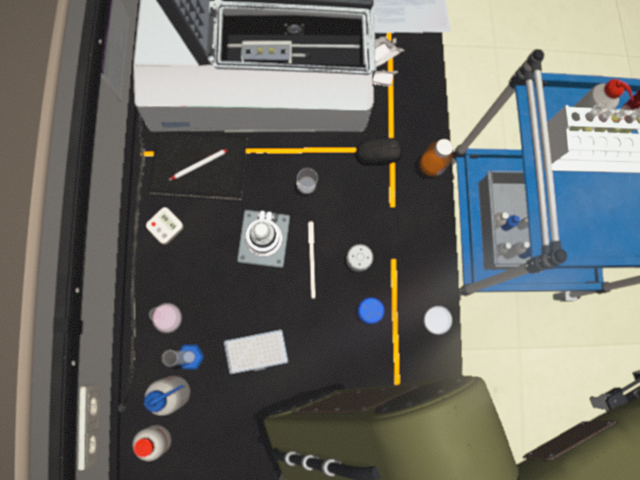

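View pics/scene0.png

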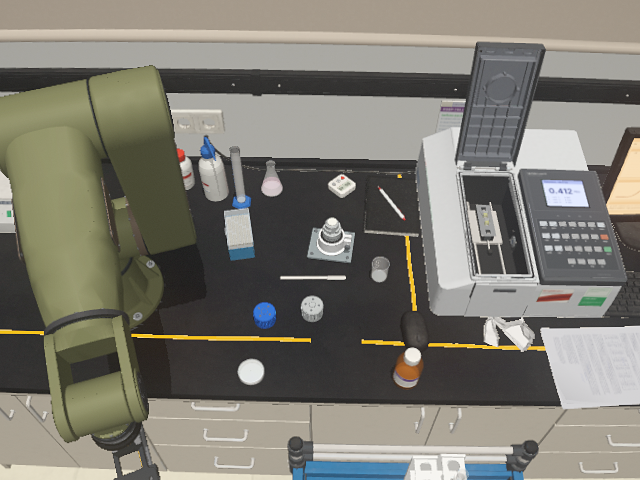

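Top view: steel knurled cap at (359,257), reactor at about (263,233). In the scene view the cap is at (312,308) and the reactor neck at (332,227).
Possible confusions with the cap: the blue look-alike (371,310), the white petri (438,320) and the beaker (307,180). I choose the steel grey one at (359,257) and check it in a crop.

```bash
python3 - <<'E'
from h import *
a=cv2.imread("pics/top0.png"); b=cv2.imread("pics/scene0.png")
c=[cv2.resize(im[v-40:v+40,u-40:u+40],(390,390),interpolation=cv2.INTER_CUBIC) for im,u,v in((a,359,257),(a,263,233),(b,312,308),(b,332,235))]
cv2.imwrite("pics/crop0.png",cv2.resize(np.vstack([np.hstack(c[:2]),np.hstack(c[2:])]),(600,600)))
def blob(im,u,v,w,th):
    g=cv2.cvtColor(im,cv2.COLOR_BGR2GRAY)[v-w:v+w,u-w:u+w]
    n,l,s,ce=cv2.connectedComponentsWithStats((g>th).astype(np.uint8)); k=1+np.argmax(s[1:,4])
    cs,_=cv2.findContours((l==k).astype(np.uint8),0,1); (x,y),r=cv2.minEnclosingCircle(max(cs,key=len))
    return u-w+x,v-w+y,r,s[k]
for th in(70,100,130):
    x=blob(a,359,257,22,th);print("captop",th,x,onz("top",x[0],x[1],.03))
    x=blob(b,312,308,20,th);print("capsc",th,x,onz("scene",x[0],x[1],.02))
print("reactor",onz("top",263,229,.103),onz("scene",332,222,.105),onz("top",263,237,.05))
E
```

```text
captop 70 (359.50775146484375, 257.2209300994873, 13.968379020690918, array([  9,   9,  28,  28, 600], dtype=int32)) [ 0.50014365 -0.0467319   0.03      ]
capsc 70 (311.96103858947754, 308.23376655578613, 13.390019416809082, array([  8,   7,  24,  27, 512], dtype=int32)) [ 0.50304676 -0.04630145  0.02      ]
captop 100 (359.5, 256.93478202819824, 13.259793281555176, array([ 10,   9,  26,  26, 545], dtype=int32)) [ 0.50076238 -0.04672735  0.03      ]
capsc 100 (311.5, 308.3400001525879, 13.135000228881836, array([  9,   8,  23,  26, 484], dtype=int32)) [ 0.50193739 -0.04663461  0.02      ]
captop 130 (359.6929817199707, 256.88596534729004, 12.778998374938965, array([ 11,  10,  25,  25, 499], dtype=int32)) [ 0.500868   -0.04714339  0.03      ]
capsc 130 (311.5, 308.0, 12.500100135803223, array([  9,   8,  22,  25, 405], dtype=int32)) [ 0.50190861 -0.04566     0.02      ]
reactor [0.54572621 0.15563925 0.103     ] [0.54797996 0.15783392 0.105     ] [0.53979299 0.15842352 0.05      ]
```

View pics/crop0.png

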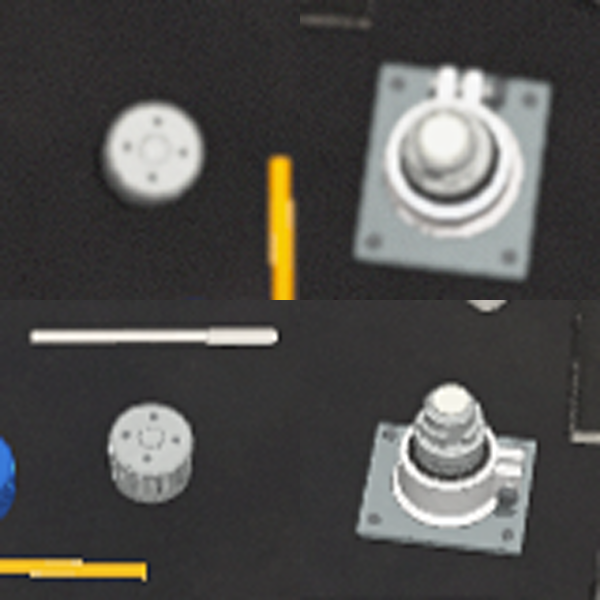

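Both crops confirm it: the grey knurled cap stands at about (0.501, -0.047), and the reactor has a white disc on top. Moving to above the cap with the yaw unchanged.

>>> {"method": "jog_arm", "body": {"motion": [[0.04,-0.0277,0,0,0,0,1],[0.04,-0.0277,0,0,0,0,1],[0.04,-0.0277,0,0,0,0,1],[0.04,-0.0277,0,0,0,0,1],[0.04,-0.0277,0,0,0,0,1]], "squeeze": 25}}

```text
time_s: 0.6
ee_pos: [0.3497, -0.2938, 0.2053]
eef_rot: [-3.141, 0.0, 0.415]
force: [1.1, -0.4, -0.5]
grip_width: 0.094
grip_force: 0.0
```

>>> {"method": "jog_arm", "body": {"motion": [[0.04,-0.0277,0,0,0,0,1],[0.04,-0.0277,0,0,0,0,1],[0.04,-0.0277,0,0,0,0,1],[0.04,-0.0277,0,0,0,0,1],[0.04,-0.0277,0,0,0,0,1]]}}

```text
time_s: 1.1
ee_pos: [0.4768, -0.0862, 0.2054]
eef_rot: [-3.142, 0.0, 0.416]
force: [0.7, -0.3, 0.3]
grip_width: 0.0941
grip_force: 0.0
```

>>> {"method": "jog_arm", "body": {"motion": [[0.04,-0.0277,0.03,0,0,0,1],[0,0,0.03,0,0,0,1],[0,0,0.03,0,0,0,1],[0,0,0.0,0,0,0,1]]}}

```text
time_s: 1.5
ee_pos: [0.4965, -0.0512, 0.1158]
eef_rot: [-3.138, 0.006, 0.416]
force: [0.5, -0.4, 0.8]
grip_width: 0.0941
grip_force: 0.0
```

```bash
python3 - <<'E'
from h import *
b=cv2.imread("pics/scene0.png");a=cv2.imread("pics/top0.png")
res={}
def blob(im,u,v,w,th):
    g=cv2.cvtColor(im,cv2.COLOR_BGR2GRAY)[v-w:v+w,u-w:u+w]
    n,l,s,ce=cv2.connectedComponentsWithStats((g>th).astype(np.uint8)); k=l[w,w]
    return u-w+ce[k][0],v-w+ce[k][1],s[k] if k else None
def tri(p,q):
    o1,d1=ray("top",*p);o2,d2=ray("scene",*q)
    s=np.linalg.lstsq(np.c_[d1,-d2],o2-o1,rcond=None)[0];P,Q=o1+d1*s[0],o2+d2*s[1];return P,Q
for th in(200,215,230):
    p=blob(a,261,229,12,th);q=blob(b,332,221,12,th);print(th,p,q)
    print(onz("top",p[0],p[1],.105),onz("scene",q[0],q[1],.105))
# foot plate by colour: low-saturation bluish grey
for n,im,u,v in(("top",a,264,238),("scene",b,332,240)):
    w=38;c=im[v-w:v+w,u-w:u+w].astype(int);m=((c[:,:,0]-c[:,:,2]>8)&(c.max(2)>80)).astype(np.uint8)
    cs,_=cv2.findContours(m,0,1);r=cv2.minAreaRect(np.vstack([x for x in cs if cv2.contourArea(x)>10]));bx=cv2.boxPoints(r)+[u-w,v-w]
    P=np.array([onz(n,*x,.012) for x in bx]);print(n,P.mean(0),np.linalg.norm(np.diff(P,axis=0),axis=1))
for z in(.036,):print("cap",onz("top",359.6,256.9,z),onz("scene",311.8,304.5,z))
print(ctrl.get_obs()['ee_pos'],ctrl.get_obs()['eef_rot'],ctrl.get_obs()['qpos'])
E
```

```text
200 (np.float64(262.252427184466), np.float64(226.53721682847896), array([  0,   0,  24,  23, 309], dtype=int32)) (np.float64(331.5492957746479), np.float64(221.95774647887325), array([ 6,  9, 12, 10, 71], dtype=int32))
[0.55037228 0.15710008 0.105     ] [0.54683933 0.15794315 0.105     ]
215 (np.float64(260.968), np.float64(229.2), array([  6,   6,  13,  13, 125], dtype=int32)) (np.float64(331.8627450980392), np.float64(221.2156862745098), array([ 8,  9,  9,  7, 51], dtype=int32))
[0.54488043 0.1596142  0.105     ] [0.54761068 0.16044331 0.105     ]
230 (np.float64(260.9583333333333), np.float64(229.14583333333334), array([ 7,  7, 11, 11, 96], dtype=int32)) (np.float64(331.75555555555553), np.float64(221.4), array([ 8, 10,  9,  6, 45], dtype=int32))
[0.54499191 0.15963522 0.105     ] [0.54734472 0.15981976 0.105     ]
top [0.5438022  0.16012087 0.012     ] [0.11080969 0.09729214 0.11045196]
scene [0.54651741 0.15411467 0.012     ] [0.09194873 0.11611593 0.09122151]
cap [ 0.49986146 -0.04624962  0.036     ] [ 0.50269127 -0.04592615  0.036     ]
[ 0.49647202 -0.0512146   0.11577329] [-3.13784209  0.00559873  0.41646838] [-1.76181564e-01  2.88333622e-01  1.75866408e+00 -1.82122484e-05
  1.10133379e+00  9.78165172e-01]
```

>>> {"method": "jog_arm", "body": {"motion": [[0.0062,-0.003,0,0,0,0,1],[0,0,0.01,0,0,-0.15,1],[0,0,0.01,0,0,-0.15,1],[0,0,0.01,0,0,-0.15,1],[0,0,0.01,0,0,-0.15,1]]}}

```text
time_s: 2.0
ee_pos: [0.5042, -0.0468, 0.081]
eef_rot: [3.139, -0.001, 1.021]
force: [0.6, 0.6, 1.0]
grip_width: 0.0936
grip_force: 0.0
```

>>> {"method": "jog_arm", "body": {"motion": [[0,0,0.01,0,0,-0.15,1],[0,0,0.01,0,0,-0.15,1],[0,0,0.01,0,0,-0.15,1],[0,0,0.01,0,0,-0.15,1],[0,0,0,0,0,-0.15,1]]}}

```text
time_s: 2.5
ee_pos: [0.5037, -0.0467, 0.0401]
eef_rot: [3.14, 0.0, 1.771]
force: [0.3, -0.4, 0.4]
grip_width: 0.0938
grip_force: 0.0
```

>>> {"method": "jog_arm", "body": {"motion": [[0,0,0,0,0,-0.07,1],[0,0,0,0,0,0,1]]}}

```text
time_s: 2.7
ee_pos: [0.5042, -0.0468, 0.041]
eef_rot: [3.139, 0.001, 1.836]
force: [0.8, -0.2, 0.1]
grip_width: 0.0943
grip_force: 0.0
```

>>> {"method": "jog_arm", "body": {"motion": [[0.001,-0.0023,0.016,0,0,0,1],[0,0,0.016,0,0,0,1],[0,0,0,0,0,0,0.3],[0,0,0,0,0,0,-1],[0,0,0,0,0,0,-1]], "squeeze": 6}}

```text
time_s: 3.2
ee_pos: [0.5012, -0.0464, 0.0084]
eef_rot: [3.14, 0.001, 1.835]
force: [-0.1, 0.2, -0.0]
grip_width: 0.0735
grip_force: 0.0
```

>>> {"method": "jog_arm", "body": {"motion": [[0,0,0,0,0,0,-1],[0,0,0,0,0,0,-1],[0,0,0,0,0,0,-1]]}}

```text
time_s: 3.5
ee_pos: [0.5006, -0.0463, 0.0076]
eef_rot: [3.141, 0.0, 1.836]
force: [-0.8, -0.5, 2.8]
grip_width: 0.0543
grip_force: 6.0
```

>>> {"method": "jog_arm", "body": {"motion": [[0,0,0,0,0,0,1],[0,0,0,0,0,0,1],[0,0,0,0,0,0,1],[0,0,0,0,0,0.15,1],[0,0,0,0,0,0.15,0.6]]}}

```text
time_s: 4.0
ee_pos: [0.5004, -0.0463, 0.0071]
eef_rot: [-3.141, -0.0, 1.53]
force: [0.3, -1.2, 0.1]
grip_width: 0.0806
grip_force: 0.0
```

>>> {"method": "jog_arm", "body": {"motion": [[0,0,0,0,0,0.15,0.6],[0,0,0,0,0,0.15,0.6],[0,0,0,0,0,0.15,0.6],[0,0,0,0,0,0.15,0.6],[0,0,0,0,0,0.15,0.6]]}}

```text
time_s: 4.5
ee_pos: [0.5003, -0.0462, 0.0071]
eef_rot: [-3.141, 0.0, 0.78]
force: [-0.3, -0.2, 0.7]
grip_width: 0.0749
grip_force: 0.0
```

>>> {"method": "jog_arm", "body": {"motion": [[0,0,0,0,0,0.15,0.6],[0,0,0,0,0,0.15,0.6],[0,0,0,0,0,0.15,0.6],[0,0,0,0,0,0,0.5],[0,0,0,0,0,0,-1]], "squeeze": 6}}

```text
time_s: 5.0
ee_pos: [0.5004, -0.0463, 0.0072]
eef_rot: [-3.142, 0.0, 0.34]
force: [-0.3, 0.2, -0.3]
grip_width: 0.0659
grip_force: 0.0
```

>>> {"method": "jog_arm", "body": {"motion": [[0,0,0,0,0,0,-1],[0,0,0,0,0,0,-1],[0,0,0,0,0,0,-1],[0,0,0,0,0,0,-1],[0,0,0,0,0,0,-1]], "squeeze": 30}}

```text
time_s: 5.5
ee_pos: [0.5004, -0.0463, 0.0072]
eef_rot: [-3.142, 0.0, 0.336]
force: [0.1, 0.9, -0.1]
grip_width: 0.0535
grip_force: 30.0
```

```bash
python3 - <<'E'
from h import *
o=ctrl.get_obs()
for k in('time_s','ee_pos','eef_rot','qpos','force','moment','grip_width','grip_force'):print(k,o[k])
a=ctrl.camera("top");b=ctrl.camera("scene");cv2.imwrite("pics/t1.png",a[:,:,::-1]);cv2.imwrite("pics/s1.png",b[:,:,::-1])
E
```

```text
time_s 5.5
ee_pos [ 0.50036135 -0.04627398  0.00720285]
eef_rot [-3.14158202e+00  4.79370689e-05  3.36190789e-01]
qpos [-1.65112289e-01  4.61609742e-01  1.82063105e+00 -1.80979072e-05
  8.59399010e-01  1.06950507e+00]
force [ 0.08494454  0.88948625 -0.1492452 ]
moment [-0.0279952   0.00759927 -0.03505981]
grip_width 0.053515532261548336
grip_force 29.9998877647306
```

Both centring grips worked: width 53.5 mm, grip 30 N. Lifting and moving the cap over the neck.

>>> {"method": "jog_arm", "body": {"motion": [[0,0,-0.015,0,0,0,-1],[0,0,-0.035,0,0,0,-1],[0,0,-0.045,0,0,0,-1],[0,0,-0.035,0,0,0,-1],[0,0,-0.01,0,0,0,-1]]}}

```text
time_s: 6.1
ee_pos: [0.5016, -0.0464, 0.1507]
eef_rot: [3.139, -0.005, 0.336]
force: [-0.7, -0.8, -2.0]
grip_width: 0.0538
grip_force: 30.0
```

>>> {"method": "jog_arm", "body": {"motion": [[0.012,-0.02,0,0,0,0,-1],[0.018,-0.029,0,0,0,0,-1],[0.0251,-0.0406,0,0,0,0,-1],[0.0251,-0.0406,0,0,0,0,-1],[0.018,-0.029,0,0,0,0,-1]]}}

```text
time_s: 6.6
ee_pos: [0.5403, 0.1389, 0.1458]
eef_rot: [-3.141, 0.002, 0.337]
force: [-0.3, -0.6, -1.2]
grip_width: 0.0536
grip_force: 30.0
```

>>> {"method": "jog_arm", "body": {"motion": [[0.012,-0.0204,0,0,0,0,-1],[0,0,0,0,0,0,-1],[0,0,0,0,0,0,-1]]}}

```text
time_s: 6.9
ee_pos: [0.5447, 0.1595, 0.1459]
eef_rot: [-3.142, 0.002, 0.337]
force: [-0.5, -0.0, -1.5]
grip_width: 0.0536
grip_force: 30.0
```

```bash
python3 - <<'E'
from h import *
o=ctrl.get_obs()
for k in('time_s','ee_pos','eef_rot','qpos','force','moment','grip_width','grip_force'):print(k,o[k])
b=save("scene","pics/s2.png");c=b[150:290,260:400,::-1]
cv2.imwrite("pics/c2.png",cv2.resize(c,(600,600),interpolation=cv2.INTER_CUBIC))
E
```

```text
time_s 6.9
ee_pos [0.54472187 0.15948772 0.14594148]
eef_rot [-3.14153460e+00  1.93830601e-03  3.36683048e-01]
qpos [ 2.20378658e-01  3.93743425e-01  1.53814883e+00 -1.78664510e-04
  1.21163235e+00  1.45455495e+00]
force [-0.52483068 -0.00287614 -1.51752057]
moment [ 0.02067485  0.05084554 -0.07148232]
grip_width 0.05363626207326741
grip_force 29.99950643646457
```

View pics/c2.png

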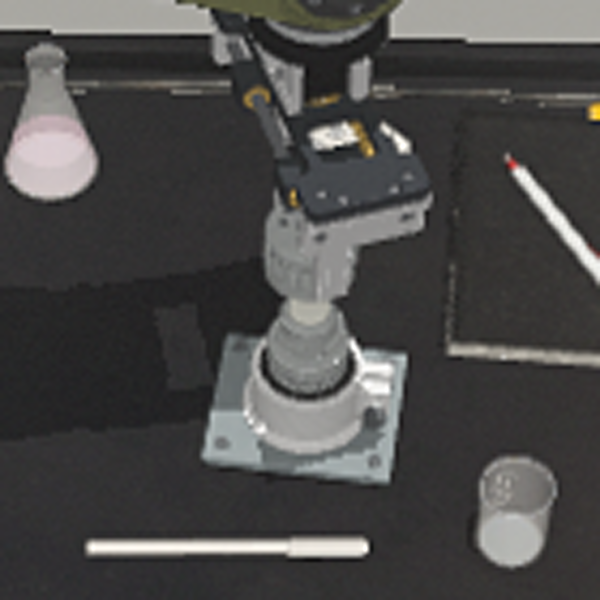

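The cap is over the neck: its column in the crop is about 312 against about 308 for the neck. Lowering in steps while watching the force.

>>> {"method": "jog_arm", "body": {"motion": [[0.0006,0,0.015,0,0,0,-1],[0,0,0.015,0,0,0,-1],[0,0,0.007,0,0,0,-1],[0,0,0,0,0,0,-1]]}}

```text
time_s: 7.35
ee_pos: [0.5454, 0.1589, 0.1093]
eef_rot: [-3.141, 0.002, 0.335]
force: [-0.0, 0.2, -0.9]
grip_width: 0.0541
grip_force: 30.0
```

>>> {"method": "jog_arm", "body": {"motion": [[0,0,0.002,0,0,0,-1],[0,0,0.002,0,0,0,-1],[0,0,0.002,0,0,0,-1]]}}

```text
time_s: 7.65
ee_pos: [0.546, 0.1598, 0.1045]
eef_rot: [3.141, -0.001, 0.336]
force: [0.0, 1.1, -1.1]
grip_width: 0.0537
grip_force: 30.0
```

>>> {"method": "jog_arm", "body": {"motion": [[0,0,0.001,0,0,0,-1],[0,0,0.001,0,0,0,-1]]}}

```text
time_s: 7.85
ee_pos: [0.5459, 0.1599, 0.1023]
eef_rot: [-3.142, -0.0, 0.336]
force: [-0.1, 0.3, -1.1]
grip_width: 0.0536
grip_force: 30.0
```

>>> {"method": "jog_arm", "body": {"motion": [[0,0,0.001,0,0,0,-1],[0,0,0.001,0,0,0,-1]]}}

```text
time_s: 8.05
ee_pos: [0.5458, 0.1598, 0.1002]
eef_rot: [-3.142, -0.0, 0.336]
force: [0.4, 0.1, -1.6]
grip_width: 0.0538
grip_force: 30.0
```

>>> {"method": "jog_arm", "body": {"motion": [[0,0,0.001,0,0,0,-1],[0,0,0.001,0,0,0,-1]]}}

```text
time_s: 8.25
ee_pos: [0.5458, 0.1598, 0.0982]
eef_rot: [-3.142, -0.0, 0.336]
force: [0.1, -0.1, -2.1]
grip_width: 0.0542
grip_force: 30.0
```

>>> {"method": "jog_arm", "body": {"motion": [[0,0,0.001,0,0,0,-1],[0,0,0.001,0,0,0,-1]]}}

```text
time_s: 8.45
ee_pos: [0.5458, 0.1598, 0.0961]
eef_rot: [3.142, -0.0, 0.336]
force: [0.9, -0.4, -2.0]
grip_width: 0.0539
grip_force: 30.0
```

>>> {"method": "jog_arm", "body": {"motion": [[0,0,0.001,0,0,0,-1],[0,0,0.001,0,0,0,-1]]}}

```text
time_s: 8.65
ee_pos: [0.5458, 0.1598, 0.0941]
eef_rot: [-3.142, 0.0, 0.336]
force: [0.2, -0.1, -1.4]
grip_width: 0.0534
grip_force: 30.0
```

>>> {"method": "jog_arm", "body": {"motion": [[0,0,0.001,0,0,0,-1],[0,0,0.001,0,0,0,-1]]}}

```text
time_s: 8.85
ee_pos: [0.5458, 0.1598, 0.0921]
eef_rot: [-3.142, 0.0, 0.336]
force: [1.1, -0.2, -0.9]
grip_width: 0.0541
grip_force: 30.0
```

>>> {"method": "jog_arm", "body": {"motion": [[0,0,0.0007,0,0,0,-1],[0,0,0.0007,0,0,0,-1]]}}

```text
time_s: 9.05
ee_pos: [0.5458, 0.1598, 0.0908]
eef_rot: [3.142, -0.0, 0.336]
force: [0.1, 0.6, -0.8]
grip_width: 0.0538
grip_force: 30.0
```

>>> {"method": "jog_arm", "body": {"motion": [[0,0,0.0005,0,0,0,-1],[0,0,0.0005,0,0,0,-1]]}}

```text
time_s: 9.25
ee_pos: [0.5458, 0.1598, 0.0898]
eef_rot: [-3.142, -0.0, 0.336]
force: [-0.8, 0.3, -1.5]
grip_width: 0.0544
grip_force: 30.0
```

>>> {"method": "jog_arm", "body": {"motion": [[0,0,0.0004,0,0,0,-1],[0,0,0.0004,0,0,0,-1]]}}

```text
time_s: 9.45
ee_pos: [0.5458, 0.1598, 0.089]
eef_rot: [-3.142, -0.0, 0.336]
force: [0.3, -0.7, -1.7]
grip_width: 0.0538
grip_force: 30.0
```

>>> {"method": "jog_arm", "body": {"motion": [[0,0,0.0004,0,0,0,-1],[0,0,0.0004,0,0,0,-1]]}}

```text
time_s: 9.65
ee_pos: [0.5458, 0.1598, 0.0882]
eef_rot: [-3.142, -0.0, 0.336]
force: [-0.2, 0.3, -1.7]
grip_width: 0.0538
grip_force: 30.0
```

>>> {"method": "jog_arm", "body": {"motion": [[0,0,0.0004,0,0,0,-1],[0,0,0.0004,0,0,0,-1]]}}

```text
time_s: 9.85
ee_pos: [0.5458, 0.1598, 0.0874]
eef_rot: [-3.142, -0.0, 0.336]
force: [-0.8, -0.2, -2.1]
grip_width: 0.0538
grip_force: 30.0
```

>>> {"method": "jog_arm", "body": {"motion": [[0,0,0.0004,0,0,0,-1],[0,0,0.0004,0,0,0,-1]]}}

```text
time_s: 10.05
ee_pos: [0.5458, 0.1598, 0.0866]
eef_rot: [3.142, -0.0, 0.336]
force: [1.3, -0.2, -1.5]
grip_width: 0.0533
grip_force: 30.0
```

>>> {"method": "jog_arm", "body": {"motion": [[0,0,0.0003,0,0,0,-1],[0,0,0.0003,0,0,0,-1]]}}

```text
time_s: 10.25
ee_pos: [0.5458, 0.1598, 0.086]
eef_rot: [-3.142, 0.0, 0.336]
force: [0.5, 0.6, -1.8]
grip_width: 0.0537
grip_force: 30.0
```

>>> {"method": "jog_arm", "body": {"motion": [[0,0,0.0003,0,0,0,-1],[0,0,0.0003,0,0,0,-1]]}}

```text
time_s: 10.45
ee_pos: [0.5458, 0.1598, 0.0854]
eef_rot: [-3.142, -0.0, 0.336]
force: [0.3, -0.1, -2.0]
grip_width: 0.0539
grip_force: 30.0
```

>>> {"method": "jog_arm", "body": {"motion": [[0,0,0.0003,0,0,0,-1],[0,0,0.0003,0,0,0,-1]]}}

```text
time_s: 10.65
ee_pos: [0.5458, 0.1598, 0.0848]
eef_rot: [3.142, 0.0, 0.336]
force: [0.7, -0.0, -1.9]
grip_width: 0.0537
grip_force: 30.0
```

No contact yet, although the lug undersides are now below the ridge tops, so the cap has landed in a gap by luck. To do the job in the order asked, I'll lift clear, turn 0.6 rad forward above the thread, rest on the ridges, then feel the drop backward.

>>> {"method": "jog_arm", "body": {"motion": [[0,0,-0.004,0,0,0,-1],[0,0,-0.005,0,0,0,-1],[0,0,0,0,0,0.12,-1],[0,0,0,0,0,0.12,-1],[0,0,0,0,0,0.12,-1]]}}

```text
time_s: 11.15
ee_pos: [0.546, 0.1599, 0.0944]
eef_rot: [-3.141, -0.001, -0.029]
force: [-0.4, 0.4, -1.6]
grip_width: 0.0538
grip_force: 30.0
```

>>> {"method": "jog_arm", "body": {"motion": [[0,0,0,0,0,0.12,-1],[0,0,0,0,0,0.12,-1],[0,0,0.0015,0,0,0,-1],[0,0,0.0005,0,0,0,-1],[0,0,0,0,0,0,-1]]}}

```text
time_s: 11.65
ee_pos: [0.5458, 0.1598, 0.0918]
eef_rot: [3.142, 0.0, -0.261]
force: [-0.5, 0.6, -1.3]
grip_width: 0.0539
grip_force: 30.0
```

>>> {"method": "jog_arm", "body": {"motion": [[0,0,0.0004,0,0,0,-1],[0,0,0.0004,0,0,0,-1]]}}

```text
time_s: 11.85
ee_pos: [0.5458, 0.1598, 0.091]
eef_rot: [-3.142, -0.0, -0.263]
force: [0.1, 0.8, -2.5]
grip_width: 0.0536
grip_force: 30.0
```

>>> {"method": "jog_arm", "body": {"motion": [[0,0,0.0003,0,0,0,-1],[0,0,0.0003,0,0,0,-1]]}}

```text
time_s: 12.05
ee_pos: [0.5458, 0.1598, 0.0904]
eef_rot: [-3.142, 0.0, -0.264]
force: [-0.2, -0.7, -1.2]
grip_width: 0.0539
grip_force: 30.0
```

>>> {"method": "jog_arm", "body": {"motion": [[0,0,0.0003,0,0,0,-1],[0,0,0.0003,0,0,0,-1]]}}

```text
time_s: 12.25
ee_pos: [0.5458, 0.1598, 0.0898]
eef_rot: [-3.142, -0.0, -0.264]
force: [0.6, -0.1, -1.9]
grip_width: 0.0537
grip_force: 30.0
```

>>> {"method": "jog_arm", "body": {"motion": [[0,0,0.0003,0,0,0,-1],[0,0,0.0003,0,0,0,-1]]}}

```text
time_s: 12.45
ee_pos: [0.5459, 0.1598, 0.0893]
eef_rot: [-3.142, -0.0, -0.264]
force: [0.1, 0.1, 0.6]
grip_width: 0.0539
grip_force: 30.0
```

>>> {"method": "jog_arm", "body": {"motion": [[0,0,0.0002,0,0,0,-1],[0,0,0,0,0,0,-1]]}}

```text
time_s: 12.65
ee_pos: [0.5459, 0.1598, 0.0892]
eef_rot: [-3.142, -0.0, -0.264]
force: [-1.1, -0.8, 2.0]
grip_width: 0.0538
grip_force: 30.0
```

Contact on a ridge at TCP z 0.0893 with about 4 N down. Turning backward, following the ridge up at 3 mm/rad.

>>> {"method": "jog_arm", "body": {"motion": [[0,0,-0.0002,0,0,-0.07,-1],[0,0,-0.0002,0,0,-0.07,-1]]}}

```text
time_s: 12.85
ee_pos: [0.5457, 0.1599, 0.0896]
eef_rot: [-3.142, 0.0, -0.122]
force: [-1.9, -0.7, 1.6]
grip_width: 0.0536
grip_force: 30.0
```

>>> {"method": "jog_arm", "body": {"motion": [[0,0,-0.0002,0,0,-0.07,-1],[0,0,0,0,0,0,-1]]}}

```text
time_s: 13.05
ee_pos: [0.5457, 0.1599, 0.0898]
eef_rot: [-3.142, 0.0, -0.053]
force: [-2.8, -0.5, 2.6]
grip_width: 0.0541
grip_force: 30.0
```

>>> {"method": "jog_arm", "body": {"motion": [[0,0,-0.0002,0,0,-0.07,-1],[0,0,0,0,0,0,-1]]}}

```text
time_s: 13.25
ee_pos: [0.5458, 0.1599, 0.09]
eef_rot: [-3.142, -0.0, 0.015]
force: [-2.3, -1.9, 3.6]
grip_width: 0.054
grip_force: 30.0
```

>>> {"method": "jog_arm", "body": {"motion": [[0,0,-0.0001,0,0,-0.07,-1],[0,0,0,0,0,0,-1]]}}

```text
time_s: 13.45
ee_pos: [0.5459, 0.1599, 0.0901]
eef_rot: [-3.142, -0.0, 0.084]
force: [-1.6, -0.8, 4.2]
grip_width: 0.0539
grip_force: 30.0
```

>>> {"method": "jog_arm", "body": {"motion": [[0,0,-0.0001,0,0,-0.07,-1],[0,0,0,0,0,0,-1]]}}

```text
time_s: 13.65
ee_pos: [0.546, 0.1599, 0.0902]
eef_rot: [-3.141, -0.001, 0.154]
force: [-1.5, -0.1, 3.5]
grip_width: 0.0536
grip_force: 30.0
```

>>> {"method": "jog_arm", "body": {"motion": [[0,0,0,0,0,-0.06,-1],[0,0,0,0,0,0,-1]]}}

```text
time_s: 13.85
ee_pos: [0.5461, 0.16, 0.0903]
eef_rot: [-3.141, -0.001, 0.213]
force: [0.9, 1.6, 4.2]
grip_width: 0.054
grip_force: 30.0
```

>>> {"method": "jog_arm", "body": {"motion": [[0,0,0,0,0,-0.05,-1],[0,0,0,0,0,0,-1]]}}

```text
time_s: 14.05
ee_pos: [0.5461, 0.16, 0.0901]
eef_rot: [-3.142, -0.001, 0.263]
force: [1.0, 1.3, 2.6]
grip_width: 0.0536
grip_force: 30.0
```

>>> {"method": "jog_arm", "body": {"motion": [[0,0,0,0,0,-0.04,-1],[0,0,0,0,0,0,-1]]}}

```text
time_s: 14.25
ee_pos: [0.5455, 0.1597, 0.0895]
eef_rot: [3.142, 0.001, 0.303]
force: [0.1, -0.3, -1.3]
grip_width: 0.0536
grip_force: 30.0
```

>>> {"method": "jog_arm", "body": {"motion": [[0,0,0,0,0,-0.04,-1],[0,0,0,0,0,0,-1]]}}

```text
time_s: 14.45
ee_pos: [0.5454, 0.1596, 0.0895]
eef_rot: [-3.142, 0.001, 0.343]
force: [-0.5, 0.5, -1.5]
grip_width: 0.0537
grip_force: 30.0
```

The cap dropped off the starts at yaw about 0.30: the load went from +4 N to -1.4 N, which is just the cap's weight. Lowering in the gap onto the disc.

>>> {"method": "jog_arm", "body": {"motion": [[0,0,0.0012,0,0,0,-1],[0,0,0.0012,0,0,0,-1],[0,0,0.001,0,0,0,-1],[0,0,0,0,0,0,-1]]}}

```text
time_s: 14.85
ee_pos: [0.5457, 0.1598, 0.0864]
eef_rot: [-3.142, 0.0, 0.345]
force: [1.0, -0.6, -1.1]
grip_width: 0.054
grip_force: 30.0
```

>>> {"method": "jog_arm", "body": {"motion": [[0,0,0.0008,0,0,0,-1],[0,0,0.0006,0,0,0,-1],[0,0,0,0,0,0,-1]]}}

```text
time_s: 15.15
ee_pos: [0.5458, 0.1598, 0.0851]
eef_rot: [-3.142, 0.0, 0.346]
force: [0.1, -0.1, -0.9]
grip_width: 0.0539
grip_force: 30.0
```

>>> {"method": "jog_arm", "body": {"motion": [[0,0,0.0004,0,0,0,-1],[0,0,0.0003,0,0,0,-1],[0,0,0,0,0,0,-1]]}}

```text
time_s: 15.45
ee_pos: [0.5458, 0.1598, 0.0845]
eef_rot: [-3.142, -0.0, 0.346]
force: [-1.2, -0.3, -0.3]
grip_width: 0.0537
grip_force: 30.0
```

>>> {"method": "jog_arm", "body": {"motion": [[0,0,0.0004,0,0,0,-1],[0,0,0.0003,0,0,0,-1],[0,0,0,0,0,0,-1]]}}

```text
time_s: 15.75
ee_pos: [0.5458, 0.1598, 0.0839]
eef_rot: [3.142, -0.0, 0.346]
force: [-0.5, -0.2, -0.9]
grip_width: 0.0536
grip_force: 30.0
```

>>> {"method": "jog_arm", "body": {"motion": [[0,0,0.0001,0,0,0.05,-1],[0,0,0.0001,0,0,0.05,-1],[0,0,0,0,0,0,-1]]}}

```text
time_s: 16.05
ee_pos: [0.5459, 0.1598, 0.0837]
eef_rot: [3.142, -0.0, 0.245]
force: [-0.0, 0.5, -0.3]
grip_width: 0.0541
grip_force: 30.0
```

```bash
cat > s.py <<'E'
from h import *
o=ctrl.get_obs();print(o['time_s'],o['ee_pos'].round(4),o['eef_rot'].round(3),'F',o['force'].round(1),'M',o['moment'].round(3),'q6',o['qpos'][5].round(3),o['tau'][5].round(3))
E
python3 s.py
```

```text
16.05 [0.5459 0.1598 0.0837] [ 3.142 -0.     0.245] F [-0.   0.5 -0.3] M [0.013 0.004 0.025] q6 1.546 0.933
```

>>> {"method": "jog_arm", "body": {"motion": [[0,0,0.0003,0,0,0.03,-1],[0,0,0.0003,0,0,0.06,-1],[0,0,0.0002,0,0,0.06,-1],[0,0,0,0,0,0,-1]]}}

```text
time_s: 16.45
ee_pos: [0.546, 0.1599, 0.0831]
eef_rot: [-3.142, -0.001, 0.095]
force: [-0.7, -0.0, 2.5]
grip_width: 0.0537
grip_force: 30.0
```

```bash
python3 s.py
```

```text
16.45 [0.546  0.1599 0.0831] [-3.142e+00 -1.000e-03  9.500e-02] F [-0.7 -0.   2.5] M [ 0.018  0.021 -0.015] q6 1.697 1.128
```

>>> {"method": "jog_arm", "body": {"motion": [[0,0,0.0002,0,0,0.05,-1],[0,0,0.0002,0,0,0.05,-1],[0,0,0.0001,0,0,0.05,-1],[0,0,0,0,0,0,-1]]}}

```text
time_s: 16.85
ee_pos: [0.5461, 0.1599, 0.0827]
eef_rot: [-3.141, -0.001, -0.053]
force: [0.3, -0.3, 3.4]
grip_width: 0.0538
grip_force: 30.0
```

```bash
python3 s.py
```

```text
16.85 [0.5461 0.1599 0.0827] [-3.141e+00 -1.000e-03 -5.300e-02] F [ 0.3 -0.3  3.4] M [-0.015 -0.014  0.04 ] q6 1.845 0.951
```

Engaged 0.4 rad with no resistance. Regripping now so the wrist joint has range for the rest.

>>> {"method": "jog_arm", "body": {"motion": [[0,0,0,0,0,0,0.6],[0,0,0,0,0,0,0.6],[0,0,0,0,0,0,0.6],[0,0,0,0,0,-0.12,0.6],[0,0,0,0,0,-0.14,0.6]]}}

```text
time_s: 17.35
ee_pos: [0.5457, 0.1598, 0.0821]
eef_rot: [-3.142, 0.0, 0.211]
force: [-0.2, 0.5, 0.0]
grip_width: 0.0753
grip_force: 0.0
```

>>> {"method": "jog_arm", "body": {"motion": [[0,0,0,0,0,-0.14,0.6],[0,0,0,0,0,-0.14,0.6],[0,0,0,0,0,-0.14,0.6],[0,0,0,0,0,-0.14,0.6],[0,0,0,0,0,-0.14,0.6]]}}

```text
time_s: 17.85
ee_pos: [0.5457, 0.1598, 0.0821]
eef_rot: [-3.141, 0.0, 0.912]
force: [0.2, -0.3, -0.5]
grip_width: 0.0749
grip_force: 0.0
```

>>> {"method": "jog_arm", "body": {"motion": [[0,0,0,0,0,-0.14,0.6],[0,0,0,0,0,-0.14,0.6],[0,0,0,0,0,-0.14,0.6],[0,0,0,0,0,-0.1,0.4],[0,0,0,0,0,0,0.2]]}}

```text
time_s: 18.35
ee_pos: [0.5457, 0.1598, 0.0821]
eef_rot: [-3.141, 0.0, 1.428]
force: [0.2, -0.1, 0.7]
grip_width: 0.0625
grip_force: 0.0
```

```bash
python3 s.py
```

```text
18.35 [0.5457 0.1598 0.0821] [-3.141  0.     1.428] F [ 0.2 -0.1  0.7] M [-0.024 -0.101  0.054] q6 0.363 -1.986
```

>>> {"method": "jog_arm", "body": {"motion": [[0,0,0,0,0,0,-1],[0,0,0,0,0,0,-1],[0,0,0,0,0,0,-1],[0,0,0,0,0,0,-1]], "squeeze": 40}}

```text
time_s: 18.75
ee_pos: [0.5458, 0.1598, 0.0823]
eef_rot: [-3.142, -0.0, 1.425]
force: [-1.2, -0.1, -0.6]
grip_width: 0.054
grip_force: 40.0
```

>>> {"method": "jog_arm", "body": {"motion": [[0,0,0.0003,0,0,0.07,-1],[0,0,0.0003,0,0,0.07,-1],[0,0,0.0002,0,0,0.07,-1],[0,0,0,0,0,0,-1]]}}

```text
time_s: 19.15
ee_pos: [0.5459, 0.1599, 0.0817]
eef_rot: [3.141, -0.0, 1.214]
force: [0.1, 0.6, 1.4]
grip_width: 0.0535
grip_force: 40.0
```

```bash
python3 s.py
```

```text
19.15 [0.5459 0.1599 0.0817] [ 3.141 -0.     1.214] F [0.1 0.6 1.4] M [-0.058 -0.075 -0.045] q6 0.577 1.313
```

>>> {"method": "jog_arm", "body": {"motion": [[0,0,0.0002,0,0,0.07,-1],[0,0,0.0002,0,0,0.07,-1],[0,0,0.0002,0,0,0.07,-1],[0,0,0,0,0,0,-1]]}}

```text
time_s: 19.55
ee_pos: [0.546, 0.1599, 0.0813]
eef_rot: [3.141, -0.0, 1.006]
force: [-0.4, -0.4, 3.0]
grip_width: 0.0538
grip_force: 40.0
```

```bash
python3 s.py
```

```text
19.55 [0.546  0.1599 0.0813] [ 3.141 -0.     1.006] F [-0.4 -0.4  3. ] M [-0.065 -0.047  0.046] q6 0.785 1.32
```

>>> {"method": "jog_arm", "body": {"motion": [[0,0,0.0002,0,0,0.07,-1],[0,0,0.0002,0,0,0.07,-1],[0,0,0,0,0,0,-1]]}}

```text
time_s: 19.85
ee_pos: [0.5461, 0.1599, 0.0809]
eef_rot: [3.141, -0.001, 0.868]
force: [0.2, -0.2, 4.5]
grip_width: 0.0542
grip_force: 40.0
```

```bash
python3 s.py
```

```text
19.85 [0.5461 0.1599 0.0809] [ 3.141e+00 -1.000e-03  8.680e-01] F [ 0.2 -0.2  4.5] M [-0.119 -0.11  -0.007] q6 0.924 1.318
```

>>> {"method": "jog_arm", "body": {"motion": [[0,0,0.0002,0,0,0.05,-1],[0,0,0.0002,0,0,0.05,-1],[0,0,0,0,0,0,-1]]}}

```text
time_s: 20.15
ee_pos: [0.5461, 0.1599, 0.0806]
eef_rot: [3.141, -0.001, 0.769]
force: [-0.9, -0.8, 6.8]
grip_width: 0.0538
grip_force: 40.0
```

```bash
python3 s.py
```

```text
20.15 [0.5461 0.1599 0.0806] [ 3.141e+00 -1.000e-03  7.690e-01] F [-0.9 -0.8  6.8] M [-0.198  0.109  0.024] q6 1.023 0.866
```

>>> {"method": "jog_arm", "body": {"motion": [[0,0,0.0002,0,0,0.05,-1],[0,0,0.0001,0,0,0.04,-1],[0,0,0,0,0,0,-1]]}}

```text
time_s: 20.45
ee_pos: [0.5462, 0.1598, 0.0806]
eef_rot: [3.141, -0.001, 0.679]
force: [-0.3, -0.9, 9.3]
grip_width: 0.0537
grip_force: 40.0
```

```bash
python3 s.py
```

```text
20.45 [0.5462 0.1598 0.0806] [ 3.141e+00 -1.000e-03  6.790e-01] F [-0.3 -0.9  9.3] M [-0.272  0.192  0.113] q6 1.112 0.783
```

The z reading has stopped at 0.0806, so the skirt is on the shoulder, and torque is starting to build. Turning on without pressing further.

>>> {"method": "jog_arm", "body": {"motion": [[0,0,0,0,0,0.05,-1],[0,0,0,0,0,0,-1]]}}

```text
time_s: 20.65
ee_pos: [0.5461, 0.1598, 0.0805]
eef_rot: [3.141, -0.001, 0.629]
force: [-2.3, -1.8, 9.1]
grip_width: 0.0536
grip_force: 40.0
```

```bash
python3 s.py
```

```text
20.65 [0.5461 0.1598 0.0805] [ 3.141e+00 -1.000e-03  6.290e-01] F [-2.3 -1.8  9.1] M [-0.295  0.322  0.132] q6 1.162 0.894
```

>>> {"method": "jog_arm", "body": {"motion": [[0,0,0,0,0,0.04,-1],[0,0,0,0,0,0,-1]]}}

```text
time_s: 20.85
ee_pos: [0.546, 0.1597, 0.0805]
eef_rot: [3.141, -0.001, 0.589]
force: [-1.1, -2.1, 8.7]
grip_width: 0.0539
grip_force: 40.0
```

```bash
python3 s.py
```

```text
20.85 [0.546  0.1597 0.0805] [ 3.141e+00 -1.000e-03  5.890e-01] F [-1.1 -2.1  8.7] M [-0.316  0.445  0.166] q6 1.202 0.788
```

>>> {"method": "jog_arm", "body": {"motion": [[0,0,0,0,0,0.04,-1],[0,0,0,0,0,0,-1]]}}

```text
time_s: 21.05
ee_pos: [0.546, 0.1597, 0.0804]
eef_rot: [3.141, -0.0, 0.549]
force: [-2.0, -2.1, 8.8]
grip_width: 0.0538
grip_force: 40.0
```

```bash
python3 s.py
```

```text
21.05 [0.546  0.1597 0.0804] [ 3.141 -0.     0.549] F [-2.  -2.1  8.8] M [-0.419  0.526  0.206] q6 1.242 0.849
```

>>> {"method": "jog_arm", "body": {"motion": [[0,0,0,0,0,0.03,-1],[0,0,0,0,0,0,-1]]}}

```text
time_s: 21.25
ee_pos: [0.5459, 0.1597, 0.0804]
eef_rot: [3.141, -0.0, 0.52]
force: [-3.2, -2.1, 8.7]
grip_width: 0.0541
grip_force: 40.0
```

```bash
python3 s.py
```

```text
21.25 [0.5459 0.1597 0.0804] [ 3.141 -0.     0.52 ] F [-3.2 -2.1  8.7] M [-0.441  0.565  0.27 ] q6 1.271 0.746
```

>>> {"method": "jog_arm", "body": {"motion": [[0,0,0,0,0,0.04,-1],[0,0,0,0,0,0,-1]]}}

```text
time_s: 21.45
ee_pos: [0.5459, 0.1596, 0.0804]
eef_rot: [3.141, -0.0, 0.48]
force: [-2.8, -3.3, 9.2]
grip_width: 0.0536
grip_force: 40.0
```

```bash
python3 s.py
```

```text
21.45 [0.5459 0.1596 0.0804] [ 3.141 -0.     0.48 ] F [-2.8 -3.3  9.2] M [-0.522  0.682  0.402] q6 1.312 0.963
```

>>> {"method": "jog_arm", "body": {"motion": [[0,0,0,0,0,0.03,-1],[0,0,0,0,0,0,-1]]}}

```text
time_s: 21.65
ee_pos: [0.5459, 0.1596, 0.0804]
eef_rot: [3.141, -0.0, 0.45]
force: [-2.7, -2.7, 9.6]
grip_width: 0.0539
grip_force: 40.0
```

```bash
python3 s.py
```

```text
21.65 [0.5459 0.1596 0.0804] [ 3.141 -0.     0.45 ] F [-2.7 -2.7  9.6] M [-0.544  0.713  0.413] q6 1.341 0.862
```

>>> {"method": "jog_arm", "body": {"motion": [[0,0,0,0,0,0.02,-1],[0,0,0,0,0,0,-1]]}}

```text
time_s: 21.85
ee_pos: [0.5458, 0.1596, 0.0804]
eef_rot: [3.141, 0.0, 0.43]
force: [-3.0, -4.3, 8.7]
grip_width: 0.0536
grip_force: 40.0
```

```bash
python3 s.py
```

```text
21.85 [0.5458 0.1596 0.0804] [3.141 0.    0.43 ] F [-3.  -4.3  8.7] M [-0.5    0.69   0.426] q6 1.361 0.75
```

>>> {"method": "jog_arm", "body": {"motion": [[0,0,0,0,0,0,-1]]}}

```text
time_s: 21.95
ee_pos: [0.5458, 0.1596, 0.0804]
eef_rot: [3.141, 0.0, 0.431]
force: [-3.1, -1.7, 9.4]
grip_width: 0.0534
grip_force: 40.0
```

```bash
python3 s.py
```

```text
21.95 [0.5458 0.1596 0.0804] [3.141 0.    0.431] F [-3.1 -1.7  9.4] M [-0.528  0.635  0.416] q6 1.36 0.477
```

>>> {"method": "jog_arm", "body": {"motion": [[0,0,0,0,0,0.03,-1],[0,0,0,0,0,0,-1]], "squeeze": 50}}

```text
time_s: 22.15
ee_pos: [0.5458, 0.1596, 0.0804]
eef_rot: [3.141, 0.0, 0.4]
force: [-2.6, -2.8, 10.0]
grip_width: 0.0536
grip_force: 50.0
```

```bash
python3 s.py
```

```text
22.15 [0.5458 0.1596 0.0804] [3.141 0.    0.4  ] F [-2.6 -2.8 10. ] M [-0.458  0.78   0.447] q6 1.391 0.942
```

>>> {"method": "jog_arm", "body": {"motion": [[0,0,0,0,0,0.02,-1],[0,0,0,0,0,0,-1]]}}

```text
time_s: 22.35
ee_pos: [0.5458, 0.1595, 0.0804]
eef_rot: [3.141, 0.0, 0.381]
force: [-4.0, -3.3, 9.5]
grip_width: 0.0535
grip_force: 50.0
```

```bash
python3 s.py
```

```text
22.35 [0.5458 0.1595 0.0804] [3.141 0.    0.381] F [-4.  -3.3  9.5] M [-0.527  0.784  0.498] q6 1.411 0.828
```

>>> {"method": "jog_arm", "body": {"motion": [[0,0,0,0,0,0.01,-1],[0,0,0,0,0,0,-1]]}}

```text
time_s: 22.55
ee_pos: [0.5458, 0.1596, 0.0804]
eef_rot: [3.141, 0.0, 0.371]
force: [-3.6, -3.5, 9.1]
grip_width: 0.0535
grip_force: 50.0
```

```bash
python3 s.py
```

```text
22.55 [0.5458 0.1596 0.0804] [3.141 0.    0.371] F [-3.6 -3.5  9.1] M [-0.521  0.722  0.59 ] q6 1.421 0.704
```

Torque is about 0.5 N m. Letting go and retreating upward.

>>> {"method": "jog_arm", "body": {"motion": [[0,0,0,0,0,0,1],[0,0,0,0,0,0,1],[0,0,0,0,0,0,1],[0,0,0,0,0,0,1],[0,0,-0.01,0,0,0,1]]}}

```text
time_s: 23.05
ee_pos: [0.5451, 0.1597, 0.0889]
eef_rot: [-3.141, 0.002, 0.366]
force: [0.4, 0.4, 0.0]
grip_width: 0.0899
grip_force: 0.0
```

>>> {"method": "jog_arm", "body": {"motion": [[0,0,-0.03,0,0,0,1],[0,0,-0.04,0,0,0,1],[0,0,-0.04,0,0,0,1],[0,0,-0.03,0,0,0,1],[-0.03,0.03,0,0,0,0,1]]}}

```text
time_s: 23.55
ee_pos: [0.5303, 0.1231, 0.2346]
eef_rot: [3.14, -0.008, 0.369]
force: [0.3, -0.5, -0.5]
grip_width: 0.0943
grip_force: 0.0
```

>>> {"method": "jog_arm", "body": {"motion": [[-0.03,0.03,0,0,0,0,1],[-0.03,0.03,0,0,0,0,1],[-0.03,0.03,0,0,0,0,1],[0,0,0,0,0,0,1],[0,0,0,0,0,0,1]]}}

```text
time_s: 24.05
ee_pos: [0.4767, 0.0044, 0.2307]
eef_rot: [3.141, -0.001, 0.364]
force: [0.1, 0.4, -0.1]
grip_width: 0.0942
grip_force: 0.0
```

```bash
python3 - <<'E'
from h import *
import s
b=save("scene","pics/s3.png");c=b[150:290,260:400,::-1]
cv2.imwrite("pics/c3.png",cv2.resize(c,(600,600),interpolation=cv2.INTER_CUBIC))
print(proj("scene",[[.5465,.1592,.111],[.5465,.1592,.075]]), "crop",(proj("scene",[[.5465,.1592,.111],[.5465,.1592,.075]])-[260,150])*600/140)
E
```

```text
24.05 [0.4767 0.0044 0.2307] [ 3.141e+00 -1.000e-03  3.640e-01] F [ 0.1  0.4 -0.1] M [ 0.033 -0.028 -0.015] q6 1.139 -0.218
[[331.47275231 220.02433147]
 [331.15829337 229.21014008]] crop [[306.31179562 300.10427774]
 [304.96411445 339.4720289 ]]
```

View pics/c3.png

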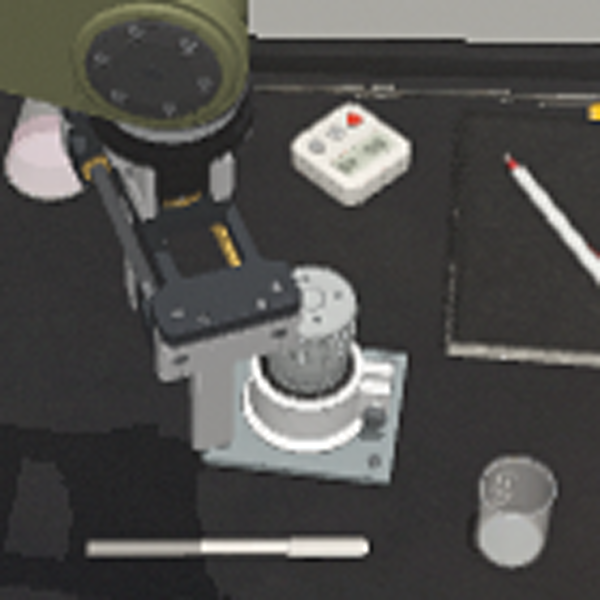

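The cap sits square on the reactor. Its top face centre is at about crop (312,300), against (306,300) predicted for flush, and the gripper is clear. Handing in.

```bash
python3 -c "
from station import ctrl
print(ctrl.hand_in())"
```

```text
the job is handed in; nothing more can be done
None
```

The job is handed in at about 24 s: the cap dropped off the thread starts when turned backward, was driven about 90° forward of the drop-in by the gripper's angle (the reactor's twist in its bush takes up some of that), stopped going down on the shoulder, was snugged to roughly 0.5 N m by a noisy wrist reading, and was let go; the last picture shows it level at the flush height.

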